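# Unplug the air outlet on the seal-carving table

## Task

Free the red blanking plug from the air outlet on the table: press the brass sleeve back against its spring, and with it back draw the plug straight out so that the sleeve snaps fully forward again. Then stand the plug nose down, fully home, in the hole of the wooden rest and let go. Be gentle: do not ram the sleeve against its stop, do not wrench at a plug that is still locked, set it down softly, and leave the other things alone.

Things in the scene. Friction and masses are not known exactly. Their poses are not given: they have to be found in the camera images.
- outlet (a point): On the vertical axis of an upright air quick coupling, 68 mm above the table, in the mouth of its steel socket tube (32 mm outside diameter). The coupling is fixed on a blue pedestal 90 x 90 x 42 mm. Two jaws in the tube lock the plug by its ring while the sleeve is forward. More than 20 N of the hand on the outlet, or 30 N between plug and outlet, is too rough.
- sleeve (a joint): Sleeve pressed back (down), m: 0 forward, 0.009 hard stop; spring 6 N at 0, 11 N at the stop; unlocked above 0.005. To draw the plug, press to 0.007-0.008, shut the fingers on its head there and lift. The sleeve rises too, but after 2 mm the plug's ring keeps the jaws open and drags (up to 15 N) until 10 mm, when the sleeve snaps forward.
- plug_mid (a point): Middle of the red head of the loose blanking plug (110 g, upright in the outlet, z up). Head: cylinder 24 mm in diameter, from 20 mm below to 20 mm above this point. Below it a steel nose 20 mm in diameter with a locking ring and tapered end (13 mm) reaches to 50 mm below this point. Seated in the outlet, this point is 92 mm, the nose's end 42 mm above the table.
- rest_hole0 (a point): Middle of the mouth of the hole in the wooden plug rest (fixed block 80 x 80 x 40 mm), on its top, 40 mm above the table: hole 22.5 mm in diameter, 24 mm deep, 3 mm bevel. A parked plug stands on the hole's bottom, its head's middle 66 mm above the table, its red head 6 mm above the block. Over 35 N is too hard.
- coupling: Whole fixed outlet; origin under its centre, z up. Its brass sleeve has a flat round thumb flange on top, 68 mm across, 28 mm hole, 8 mm thick, round the plug, to press straight down with fingertips at two sides of the plug. Forward (up), the flange's top is 80 to 94 mm above the table: this differs from start to start, is not measured and must be felt. Sleeve barrel: 50 mm across.
- rest: The wooden plug rest; origin at the centre of its underside, on the table.
- dish: Bystander: open red plastic dish, 100 mm across, 32 mm high; origin under its centre.
- ink: Bystander: black ink bottle, 60 mm across, 130 mm high; origin under its centre.
- paperweight: Bystander: dark steel paperweight bar, 30 x 200 x 18 mm, long along its y axis; origin under its centre.
- stone: Bystander: upright pale seal stone, 32 x 32 x 75 mm; origin under its centre.
There are look-alikes about, which are no part of the job. Leave any pink look-alike of the coupling alone. There is more than one size of the part that bears plug_mid; the job needs the larger.

How it is judged:
On the way, in this order (a step that is already met when the one before it is completed fails the run):
1. the sleeve is pressed back far enough to unlock the plug, the plug still in its socket (value of joint sleeve above 0.0052 m and z of plug_mid in the frame of coupling below 0.097 m), for 0.1 s.
2. the plug is drawn clear of the outlet and the sleeve has snapped fully forward (z of plug_mid in the frame of coupling above 0.122 m and value of joint sleeve below 0.0015 m), for 0.1 s.
At the end, for the whole second after the job is handed in: the plug stands nose down in the rest's hole, fully home (within 3 mm of the bottom), within 10 mm of the hole's axis at its middle and within 0.2 rad of upright, released and still; the sleeve is fully forward (within 1.5 mm) (horizontal distance between plug_mid and rest_hole0 below 0.01 m and z of plug_mid in the frame of rest_hole0 between 0.022 and 0.029 m and angle between plug_mid's own z axis and vertical below 0.2 rad and linear speed of plug below 0.02 m/s and value of joint sleeve below 0.0015 m); the robot touches nothing.
It fails at once if the hand bears on the outlet with more than 20 N (the sleeve rammed against its stop) (contact force between any of the fingers, the arm and coupling above 20 N).
It fails at once if the plug is wrenched in the outlet with more than 30 N (contact force between plug and coupling above 30 N).
It fails at once if the plug is dropped or rammed into the rest with more than 35 N (contact force between plug and rest above 35 N).
It fails at once if a bystander is shifted by more than 20 mm (distance of any of dish, ink, paperweight, stone from where it was at the start of the episode above 0.02 m).
It also fails if it takes over 53 s, if anything falls off the work surface, if the arm or the gripper's body presses on something with over 40 N, if the wrist force passes 120 N, or if a joint passes its speed limit or range.

## Robot

A 7-joint arm with a two-finger parallel gripper is mounted at the origin on the work surface. World frame = base frame: x ahead of the robot, y to its left, z up, the work surface at z = 0. Lengths are in m, angles in rad, forces in N, time in s.
With the tool pointing down it reaches from about 0.4 to 0.9 m from the base axis. Payload 5.6 kg.
Tool frame: the origin (TCP) lies midway between the tips of the shut fingers; the grasp point (between the pads) lies 19 mm behind it; z points along the fingers, y is the line along which they close (so a half turn about z gives the same grasp; the last joint's range is limited). The gripper opens to 92 mm and grips with 3 to 60 N. Pads are 20 mm wide; open, the fingers measure 128 mm over their backs; the gripper's body (75 mm by 189 mm) begins 69 mm behind the grasp point.
Start: joints at [1.291, 0.468, -0.012, 1.603, 0.006, 1.071, -0.056], TCP at [0.152, -0.632, 0.215] pointing down, gripper open.
Joint ranges: [-2.53, 2.53], [-0.31, 2.02], [-1.57, 1.55], [0.28, 2.44], [-1.29, 4.43], [0.15, 1.84], [-2.92, 2.92]. Speed limits (rad/s): [2.57, 2.57, 3.14, 3.14, 3.14, 3.14, 3.14].

## Interface

Orientations are given as a 3x3 rotation matrix whose columns are the frame's x, y, z axes.
In Python, from station import env, effector, solver, viewer, workorder, search_frame, tip_of gives the robot as it stands. Calls block until the motion is done:
- env.reach(position, orientation): joint-space move of the TCP to a pose.
- env.movel(position, frame=None, rate=0.15): straight line of the TCP; frame=None keeps the orientation; rate is the mean speed in m/s.
- env.goto_joints(angles): joint-space move.
- effector.release() and effector.grasp(squeeze=None): open the fingers fully, or close them until they stop; squeeze is the grip in N (None keeps the last).
- env.pause(seconds).
- solver.inverse_kinematics(position, orientation): joint angles nearest the present ones, or None.
- env.sense(): the state.
- viewer.read_camera(name): name is "side" or "top"; returns (picture, depth): 480x640x3 uint8, red, green, blue; 480x640 float32, m along the optical axis (not along the pixel's ray), 0 where there is no reading.
- viewer.camera_info(name): a dict with "intrinsics" (3x3 intrinsics, pixels), "dist_coeffs" ([k1, k2, p1, p2, k3] as OpenCV has them; the pictures are not rectified), "eye" and "rotation" of the camera in the world. Camera axes: x right, y up, looking along -z (the intrinsics and any distortion apply to the point x, -y, -z); pixel columns grow to the right and rows downward; lengths in m; the calibration is good to about 2 mm. A picture is of the moment at which its call begins. camera_info takes no time and is no camera call.
A pose or a line that the arm cannot do raises env.PlanningError and nothing moves.
- workorder.finish_job(): hands the job in; it is judged then, once.
Trained networks look in the newest picture that a camera, given by its name, has taken for a name from the list of things; names that differ only in an ending like _2 or _b are one class to them, and where a whole thing is asked for, a point or a joint stands for the part that bears it (a point fixed in the world has none). Each returns a list of dicts, best first, with "score" (0 to 1); they miss things now and then, are a little off and sometimes report something else, mostly with a low value. They report only what shows in the picture. A call takes as long as a camera call. They do not tell look-alikes from the thing itself.
- search_frame(camera, name): "at" ([x, y, z] in m, in world coordinates, good to about 4 mm: the middle of the surface that is visible of it).
- tip_of(camera, name): "at" ([x, y, z] in m, in world coordinates, good to about 4 mm: a listed point, or the origin of a listed thing).
The state is a dict: "t": time; "joint_positions": joint angles; "joint_velocities": joint speeds; "tau": joint torques, N m; "ee_pos": TCP position; "tcp_rot": TCP orientation; "wrist_force": force on the tool from outside, world axes, zero at the start; "moment": the same for the moment, N m; "gripper_width": finger opening in m; "grasp_force": force on a finger pad.
Only numpy, scipy, OpenCV 4.12 (cv2) and the standard library are available. Lean on these libraries where they do the work, as an engineer would, in place of code of your own. Each camera call takes 0.05 s, during which the arm holds its last target. There are 200 camera calls.

## Working session

There is one attempt and no reset: what is moved stays moved. The work goes in short steps, each a Python script; the robot and the scene stay as the last script left them, time stands still between calls to the robot, and variables do not carry over. Pictures are saved under pics/ and viewed, at most 10 in all, crops included, and the job is handed in when it is done.

```bash
ls; mkdir -p pics; python3 - <<'E'
from station import env, effector, solver, viewer, workorder, search_frame, tip_of
import cv2,numpy as np
for c in ("side","top"):
    p,d=viewer.read_camera(c); cv2.imwrite(f"pics/{c}0.png",p[:,:,::-1]); np.save(f"pics/{c}d0.npy",d)
    i=viewer.camera_info(c); print(c,{k:np.round(v,3).tolist() for k,v in i.items()})
    for n in ("outlet","plug_mid","rest_hole0","coupling","rest","dish","ink","paperweight","stone"):
        print(n,[(np.round(r["at"],3).tolist(),round(r["score"],2)) for r in tip_of(c,n)])
s=env.sense();print(s["t"],s["ee_pos"],s["wrist_force"],s["gripper_width"],s["tcp_rot"])
E
```

```text
pics
side {'intrinsics': [[491.951, 0.0, 314.807], [0.0, 491.951, 237.284], [0.0, 0.0, 1.0]], 'dist_coeffs': [0.031, 0.0, 0.0, 0.0, 0.0], 'eye': [0.2, 0.533, 0.476], 'rotation': [[-0.817, 0.294, -0.496], [-0.577, -0.438, 0.689], [-0.014, 0.849, 0.527]]}
outlet [([0.4, 0.018, 0.066], 0.91), ([0.552, 0.057, 0.066], 0.88), ([0.552, 0.06, -0.0], 0.47)]
plug_mid [([0.672, 0.07, 0.032], 0.83), ([0.55, 0.056, 0.1], 0.74)]
rest_hole0 [([0.539, 0.252, 0.043], 0.63)]
coupling [([0.397, 0.015, -0.001], 0.82), ([0.765, 0.035, 0.004], 0.68), ([0.552, 0.057, -0.003], 0.59)]
rest [([0.54, 0.25, -0.004], 0.57)]
dish [([0.54, -0.224, 0.001], 0.87)]
ink [([0.764, 0.034, 0.007], 0.75)]
paperweight [([0.537, 0.255, -0.001], 0.71), ([0.76, 0.246, 0.004], 0.68)]
stone [([0.732, -0.21, -0.002], 0.8), ([0.538, -0.222, 0.001], 0.67)]
top {'intrinsics': [[475.959, 0.0, 323.807], [0.0, 475.959, 239.194], [0.0, 0.0, 1.0]], 'dist_coeffs': [-0.074, 0.0, 0.0, 0.0, 0.0], 'eye': [0.442, 0.001, 0.888], 'rotation': [[0.001, 0.981, -0.196], [-1.0, -0.003, -0.022], [-0.022, 0.196, 0.98]]}
outlet [([0.55, 0.057, 0.065], 0.92), ([0.396, 0.017, 0.07], 0.81)]
plug_mid [([0.552, 0.055, 0.092], 0.62)]
rest_hole0 [([0.539, 0.25, 0.037], 0.93)]
coupling [([0.552, 0.06, -0.003], 0.91), ([0.392, 0.016, 0.003], 0.83), ([0.54, 0.256, -0.002], 0.44)]
rest [([0.543, 0.255, -0.001], 0.94), ([0.768, 0.03, -0.001], 0.35)]
dish [([0.537, -0.217, 0.002], 0.85)]
ink [([0.766, 0.029, -0.002], 0.86)]
paperweight [([0.756, 0.251, -0.002], 0.9)]
stone [([0.731, -0.211, -0.004], 0.93)]
1.0 [ 0.15242998 -0.63190386  0.21461918] [0.61578263 0.54701246 0.51084132] 0.09169332708268822 [[ 9.72120770e-01  2.34480720e-01 -2.59540973e-05]
 [ 2.34480717e-01 -9.72120766e-01 -9.55401729e-05]
 [-4.76328455e-05  8.67908511e-05 -9.99999995e-01]]
```

View pics/side0.png

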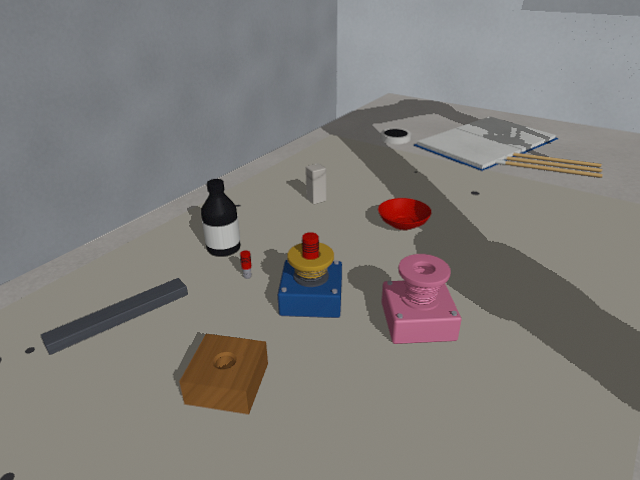

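View pics/top0.png

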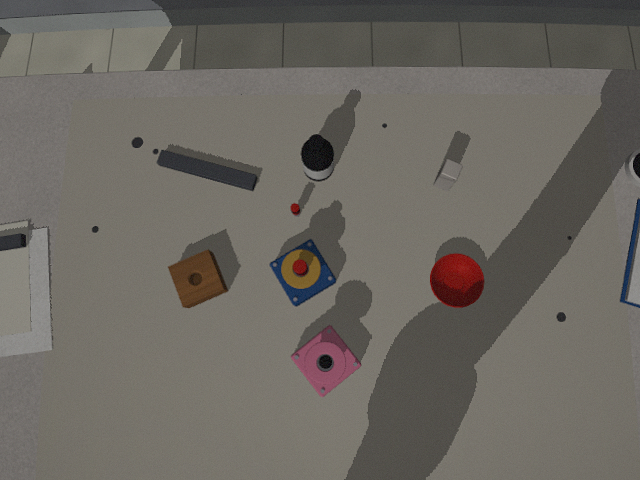

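Candidates for the plug: the head in the blue outlet at top (300,268) / side (310,245), and the small loose plug at top (295,209) / side (246,263). For the coupling: blue and brass at top (302,271), pink at top (325,362). By the description I choose the plug in the blue outlet. Next I'll check it in one crop and measure from the saved depth.

```bash
cat > h.py <<'E'
import cv2,numpy as np
from station import env, effector, solver, viewer, workorder, search_frame, tip_of
def world(cam,uv,depth=None,z=None):
    i=viewer.camera_info(cam); K=np.array(i["intrinsics"]);R=np.array(i["rotation"])
    n=cv2.undistortPoints(np.float64(uv).reshape(-1,1,2),K,np.array(i["dist_coeffs"])).reshape(-1,2)
    ray=np.c_[n[:,0],-n[:,1],-np.ones(len(n))]@R.T; e=np.array(i["eye"])
    t=(z-e[2])/ray[:,2] if depth is None else np.ravel(depth)
    return e+ray*t[:,None]
E
python3 - <<'E'
from h import *
d=np.load("pics/topd0.npy"); p=cv2.imread("pics/top0.png"); hsv=cv2.cvtColor(p,cv2.COLOR_BGR2HSV)
def cloud(cam,d,m):
    v,u=np.nonzero(m&(d>0)); return world(cam,np.c_[u,v],d[v,u])
for cam in("top","side"):
    d=np.load(f"pics/{cam}d0.npy"); P=cloud(cam,d,np.ones_like(d,bool))
    near=P[np.hypot(P[:,0]-.551,P[:,1]-.057)<.05]
    top=near[near[:,2]>.106]; print(cam,"head top",len(top),np.round([top[:,:2].mean(0),(top[:,:2].min(0)+top[:,:2].max(0))/2],4),np.median(top[:,2]))
    r=np.hypot(near[:,0]-.551,near[:,1]-.057); f=near[(r>.017)&(r<.031)]
    print("flange z hist",np.histogram(f[:,2],bins=np.arange(.04,.116,.003)), "ctr")
    fl=near[(near[:,2]>.078)&(near[:,2]<.1)&(r>.014)]; print(np.median(fl[:,2]),(fl.min(0)+fl.max(0))/2)
    q=P[(np.hypot(P[:,0]-.54,P[:,1]-.252)<.022)]; q=q[q[:,2]<.034]; print("hole low",len(q),(q.min(0)+q.max(0))/2,q[:,2].min())
    b=P[(np.hypot(P[:,0]-.54,P[:,1]-.252)<.065)&(P[:,2]>.036)&(P[:,2]<.046)]; print("block top",cv2.minAreaRect(b[:,:2].astype(np.float32)),np.median(b[:,2]))
a=cv2.resize(cv2.imread("pics/side0.png")[220:330,170:470],None,fx=2.6,fy=2.6,interpolation=cv2.INTER_CUBIC)
b=cv2.resize(cv2.imread("pics/top0.png")[190:310,160:350],(780,int(780*120/190)),interpolation=cv2.INTER_CUBIC)[:300]
cv2.imwrite("pics/crop.png",np.vstack([a,b]))if a.shape[1]==b.shape[1] else print(a.shape,b.shape)
print(np.round(world("top",[[300,268]],z=.112),4),np.round(world("top",[[195,279]],z=.04),4))
s=env.sense();print(s["t"])
E
```

```text
top head top 168 [[0.5519 0.0589]
 [0.5519 0.0593]] 0.11242602514964173
flange z hist (array([ 23,  26,   1,   0,   0,   0,   0,   0,   0,   0,   0,   0,   2,
       135, 520,  50,   0,   0,   0,   0,   0,   0,   0,   0,   0]), array([0.04 , 0.043, 0.046, 0.049, 0.052, 0.055, 0.058, 0.061, 0.064,
       0.067, 0.07 , 0.073, 0.076, 0.079, 0.082, 0.085, 0.088, 0.091,
       0.094, 0.097, 0.1  , 0.103, 0.106, 0.109, 0.112, 0.115])) ctr
0.08299278222163248 [0.55202008 0.05888165 0.08302192]
hole low 109 [0.54365036 0.2547381  0.0182729 ] 0.0026696249181451526
block top ((0.542258620262146, 0.2527207136154175), (0.08056491613388062, 0.08120787143707275), 23.406078338623047) 0.0407654590770109
side head top 171 [[0.5489 0.0619]
 [0.5503 0.0601]] 0.11183519606030123
flange z hist (array([145, 170, 102,  29,  12,  18,  48,  56,  46,  16,   1,   0,   0,
        87, 381,   0,   0,   0,   0,   0,   0,   0,   0,   0,   0]), array([0.04 , 0.043, 0.046, 0.049, 0.052, 0.055, 0.058, 0.061, 0.064,
       0.067, 0.07 , 0.073, 0.076, 0.079, 0.082, 0.085, 0.088, 0.091,
       0.094, 0.097, 0.1  , 0.103, 0.106, 0.109, 0.112, 0.115])) ctr
0.08245585399418631 [0.55025507 0.05997391 0.08899425]
hole low 158 [0.54391276 0.24915041 0.02501643] 0.016246148401319938
block top ((0.5394109487533569, 0.25234454870224), (0.08076084405183792, 0.08283356577157974), 24.177997589111328) 0.04053125511070388
[[0.5494 0.0575 0.112 ]] [[0.5394 0.2529 0.04  ]]
1.0
```

View pics/crop.png

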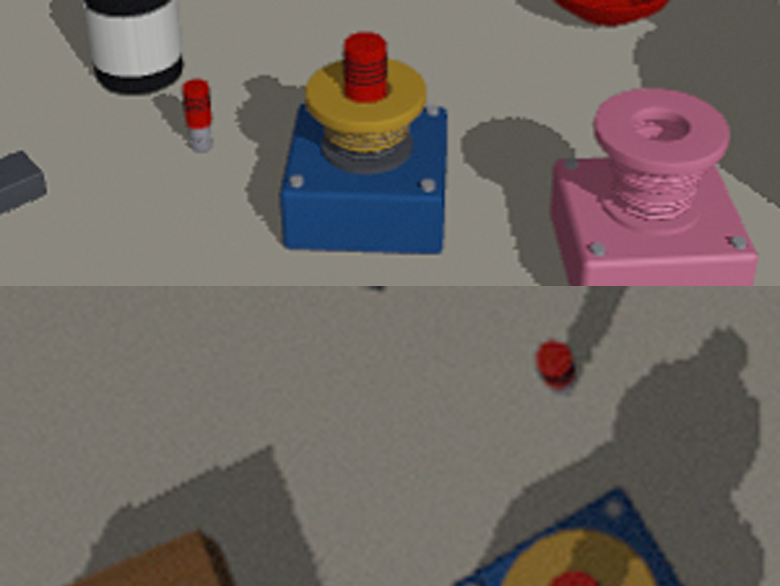

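The crop shows the big red head standing in the brass flange on the blue pedestal (crop 365,65). The small loose plug (197,115) and the pink coupling (660,130) are look-alikes. The flange sits at about 83 mm and the axis at about (0.551, 0.059). I'll go above it, take a light grip on the head, then slide down to feel for the flange.

```bash
python3 - <<'E'
from h import *
R=np.diag([1.,-1,-1])
print(solver.inverse_kinematics([.551,.059,.2],R))
env.reach([.551,.059,.2],R)
s=env.sense();print(s["t"],s["ee_pos"],s["wrist_force"])
for c in("top","side"):
    p,d=viewer.read_camera(c); cv2.imwrite(f"pics/{c}1.png",p[:,:,::-1])
p=cv2.imread("pics/side1.png")[100:340,150:470]; cv2.imwrite("pics/c1.png",cv2.resize(p,None,fx=2,fy=2))
env.movel([.551,.059,.098],rate=.1)
s=env.sense();print(s["t"],s["ee_pos"],s["wrist_force"])
effector.grasp(squeeze=3)
s=env.sense();print(s["t"],s["ee_pos"],s["wrist_force"],s["moment"],s["gripper_width"],s["grasp_force"])
E
```

```text
[ 0.40188355  0.42847344 -0.7203191   1.81879297  0.32809633  1.01691288
 -2.01978419]
3.8083 [0.55119847 0.05807454 0.19990512] [-0.13910035  1.29179761  0.13439791]
5.075 [0.55152562 0.05916132 0.09863077] [0.36601528 0.49462457 0.45106877]
6.1083 [0.55099251 0.05898323 0.09798654] [ 0.50927138  0.79657592 -1.24959379] [-0.05063801 -0.01532759 -0.02063246] 0.023785445090808512 2.9970525205135345
```

The head is held at 23.8 mm width with almost no side force. Now I'll feel downward.

```bash
python3 - <<'E'
from h import *
z=.098
def st(tag=""):
    F=[];Z=[]
    for _ in range(5): s=env.sense();F.append(s["wrist_force"]);Z.append(s["ee_pos"][2]);env.pause(.03)
    f=np.mean(F,0);print(tag,round(s["t"],2),round(np.mean(Z),4),np.round(f,2),round(s["grasp_force"],1),flush=True);return f,np.mean(Z)
f0,_=st("start")
for z in (.094,.090,.087):
    env.movel([.551,.059,z],rate=.03); f,_=st()
base=f[2]
while z>.077:
    z-=.001; env.movel([.551,.059,z],rate=.02); f,m=st()
    if f[2]-base>4.5: print("contact",z); break
E
```

```text
start 6.24 0.098 [ 0.3   0.17 -0.63] 3.0
 6.69 0.0941 [ 0.56 -0.98  2.34] 3.0
 7.14 0.0898 [ 0.8  -0.77  1.71] 3.0
 7.56 0.0869 [ 0.02 -1.08  1.91] 3.0
 7.97 0.0861 [ 0.16 -1.39  3.93] 3.0
 8.39 0.0851 [-0.09 -1.46  4.76] 3.0
 8.81 0.084 [ 0.12 -1.81  4.43] 3.0
 9.22 0.083 [ 0.04 -1.31  4.25] 3.0
 9.64 0.0823 [-0.42 -1.46  6.75] 5.2
contact 0.08199999999999999
```

```bash
python3 - <<'E'
from h import *
def st(tag=""):
    F=[];Z=[]
    for _ in range(5): s=env.sense();F.append(s["wrist_force"]);Z.append(s["ee_pos"][2]);env.pause(.03)
    f=np.mean(F,0);print(tag,round(s["t"],2),round(np.mean(Z),4),np.round(f,2),round(s["grasp_force"],1),flush=True);return f,np.mean(Z)
for z in (.081,.080,.079,.078,.077,.076,.0752):
    env.movel([.551,.059,z],rate=.02); f,m=st()
    if f[2]>17: break
E
```

```text
10.06 0.0815 [-0.4  -1.9   7.35] 5.5
 10.47 0.0806 [-1.32 -2.24  9.1 ] 5.9
 10.89 0.0797 [-1.75 -2.04  9.8 ] 6.3
 11.31 0.0788 [-1.75 -2.31 10.71] 6.7
 11.72 0.0779 [-1.8  -2.1  11.26] 7.2
 12.14 0.077 [-2.12 -2.3  12.62] 7.6
 12.56 0.0763 [-2.64 -2.27 12.89] 7.9
```

```bash
python3 - <<'E'
from h import *
def st(tag=""):
    F=[];Z=[]
    for _ in range(4): s=env.sense();F.append(s["wrist_force"]);Z.append(s["ee_pos"][2]);env.pause(.03)
    f=np.mean(F,0);print(tag,round(s["t"],2),round(np.mean(Z),4),np.round(f,2),round(s["grasp_force"],1),flush=True);return f,np.mean(Z)
z=.0752
while 1:
    z-=.0006; env.movel([.551,.059,z],rate=.02); f,m=st()
    if f[2]>17 or m<.0754 or z<.0737: break
effector.grasp(squeeze=32); f,m=st("grip")
z=m
for k in range(14):
    z+=.0015; env.movel([.551,.059,z],rate=.02); f,m=st("lift")
    if f[2]<-24: print("STOP"); break
print(env.sense()["gripper_width"])
E
```

```text
12.94 0.0758 [-2.9 -2.8 13.9] 8.1
 13.32 0.0752 [-3.05 -2.34 14.4 ] 8.3
grip 13.68 0.0753 [-2.33 -2.56 14.7 ] 33.4
lift 14.1 0.0771 [-0.1  -0.95  6.03] 33.3
lift 14.48 0.0784 [ 0.48 -1.2   4.45] 33.5
lift 14.87 0.0794 [ 2.62 -1.24 -2.7 ] 32.0
lift 15.25 0.0811 [ 1.05 -3.08 -2.03] 32.0
lift 15.63 0.0829 [ 0.97 -3.12 -1.96] 32.0
lift 16.02 0.0846 [ 1.15 -2.87 -1.27] 32.0
lift 16.4 0.0862 [ 2.57 -2.62  1.07] 32.0
lift 16.78 0.0874 [-0.03 -3.3   2.41] 32.0
lift 17.17 0.0887 [ 0.15 -2.57  0.8 ] 32.0
lift 17.55 0.0902 [ 0.39 -0.71 -1.04] 32.0
lift 17.93 0.0918 [-0.   -0.48 -0.97] 32.0
lift 18.32 0.0933 [-0.07  0.14 -1.33] 32.0
lift 18.7 0.0949 [-0.33 -0.01 -1.03] 32.0
lift 19.08 0.0963 [ 0.43  0.11 -1.2 ] 32.0
0.023528686215305884
```

Drawn without trouble: about 21 mm up, and the wrist carries only the plug's weight. Next I'll move above the rest and take one look.

```bash
python3 - <<'E'
from h import *
env.movel([.551,.059,.17],rate=.1)
env.movel([.541,.2525,.14],rate=.12)
env.pause(.2)
s=env.sense();print(s["t"],s["ee_pos"],s["wrist_force"],s["gripper_width"])
for c in("side","top"):
    p,d=viewer.read_camera(c); cv2.imwrite(f"pics/{c}2.png",p[:,:,::-1]); np.save(f"pics/{c}d2.npy",d)
    print(c,*[(n,[(np.round(r["at"],4).tolist(),round(r["score"],2)) for r in tip_of(c,n)]) for n in("plug_mid","rest_hole0")])
d=np.load("pics/sided2.npy");v,u=np.nonzero(d>0);P=world("side",np.c_[u,v],d[v,u])
r=np.hypot(P[:,0]-.551,P[:,1]-.059);f=P[(r>.017)&(r<.031)&(P[:,2]>.07)];print("flange",np.median(f[:,2]))
p=cv2.imread("pics/side2.png")[160:440,130:430]; cv2.imwrite("pics/c2.png",cv2.resize(p,None,fx=2,fy=2))
E
```

```text
21.9833 [0.54119583 0.2520148  0.14007011] [-0.35366931  0.30976089 -0.75709221] 0.022923358769010263
side ('plug_mid', [([0.5405, 0.2503, 0.1601], 0.94), ([0.6702, 0.0715, 0.0331], 0.67)]) ('rest_hole0', [([0.5398, 0.2529, 0.0395], 0.97)])
top ('plug_mid', [([0.6675, 0.0717, 0.0335], 0.39)]) ('rest_hole0', [([0.5386, 0.2508, 0.0388], 0.81)])
flange 0.0826321490540815
```

View pics/c2.png

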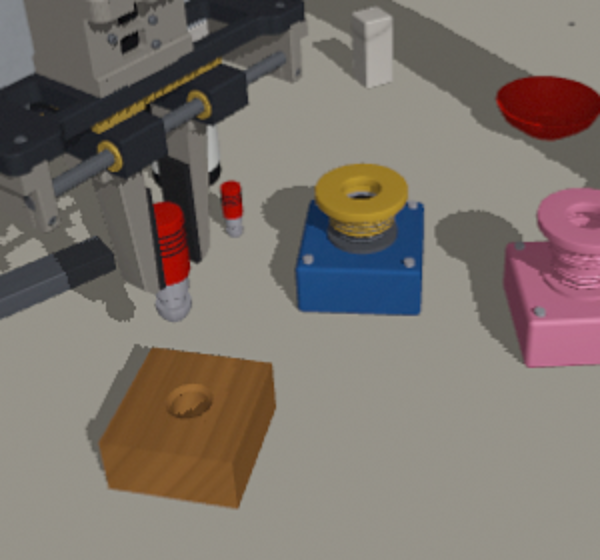

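The crop shows the plug upright in the grip (170,245), the sleeve forward on the now empty outlet (360,190), and the rest's hole at (190,402). Hole at about (0.540, 0.252). I'll lower it while watching the force.

```bash
python3 - <<'E'
from h import *
def st(tag=""):
    F=[];Z=[]
    for _ in range(4): s=env.sense();F.append(s["wrist_force"]);Z.append(s["ee_pos"]);env.pause(.02)
    f=np.mean(F,0);print(tag,round(s["t"],2),np.round(np.mean(Z,0),4),np.round(f,2),flush=True);return f,np.mean(Z,0)
xy=np.array([.540,.252])
env.movel([*xy,.078],rate=.08); f0,_=st("above")
z=.078
while z>.0485:
    z-=.003 if z>.054 else .001
    env.movel([*xy,z],rate=.03); f,m=st()
    lat=f[:2]-f0[:2]
    if np.hypot(*lat)>3: xy=xy+.0007*lat/np.hypot(*lat)*min(np.hypot(*lat)/3,2)
    if f[2]-f0[2]>9: print("stop"); break
E
```

```text
above 23.26 [0.5404 0.2523 0.0785] [ 0.19  0.09 -1.2 ]
 23.57 [0.54   0.2519 0.0751] [-0.11  0.13 -1.65]
 23.89 [0.5399 0.2519 0.0718] [ 0.3  -0.06 -0.81]
 24.21 [0.5399 0.2519 0.0688] [ 0.3  -0.13 -1.22]
 24.52 [0.5399 0.2519 0.0658] [ 0.3  -0.25 -1.26]
 24.84 [0.5399 0.2519 0.0628] [ 0.21  0.23 -1.58]
 25.16 [0.5399 0.2519 0.0598] [-0.3  -0.28 -0.96]
 25.48 [0.5399 0.2519 0.0568] [ 0.25 -0.09 -1.28]
 25.79 [0.5399 0.2519 0.0538] [-0.5   0.19 -1.51]
 26.11 [0.54  0.252 0.053] [-0.07 -0.21 -1.6 ]
 26.43 [0.54   0.252  0.0519] [ 0.02 -0.29 -1.75]
 26.74 [0.5399 0.252  0.0509] [-0.46 -0.09 -1.74]
 27.06 [0.54   0.252  0.0499] [-0.07 -0.29 -1.66]
 27.38 [0.5402 0.2521 0.0493] [-0.33 -0.61  2.62]
 27.69 [0.5404 0.2522 0.0493] [-2.4  -1.81  9.9 ]
stop
```

Bottomed at tip z 0.0493, exactly as predicted. I'll ease the push, release, lift and check.

```bash
python3 - <<'E'
from h import *
env.movel([.5403,.2522,.0493],rate=.02)
effector.release()
env.movel([.5403,.2522,.2],rate=.1); env.pause(.3)
s=env.sense();print(s["t"],s["ee_pos"],s["wrist_force"],s["gripper_width"])
for c in("side","top"):
    p,d=viewer.read_camera(c); cv2.imwrite(f"pics/{c}3.png",p[:,:,::-1])
    print(c,[(np.round(r["at"],4).tolist(),round(r["score"],2)) for r in tip_of(c,"plug_mid")])
    v,u=np.nonzero(d>0);P=world(c,np.c_[u,v],d[v,u])
    h=P[(np.hypot(P[:,0]-.54,P[:,1]-.252)<.02)&(P[:,2]>.07)&(P[:,2]<.12)]
    f=P[(abs(np.hypot(P[:,0]-.551,P[:,1]-.059)-.024)<.007)&(P[:,2]>.065)&(P[:,2]<.1)]
    print(len(h),len(h) and np.percentile(h[:,2],[50,95]),"flange",len(f) and np.median(f[:,2]))
p=cv2.imread("pics/side3.png")[160:440,130:430]; cv2.imwrite("pics/c3.png",cv2.resize(p,None,fx=2,fy=2))
E
```

```text
31.0 [0.5402199  0.25222638 0.19978829] [-0.02490617 -0.02013693  0.10868992] 0.09186490289139315
side [([0.5377, 0.2505, 0.0718], 0.73), ([0.6706, 0.0715, 0.0316], 0.48)]
440 [0.08527141 0.08730176] flange 0.0825425637871317
top [([0.6663, 0.0701, 0.0318], 0.52)]
30 [0.08456368 0.08862025] flange 0.08307856779547651
```

View pics/c3.png

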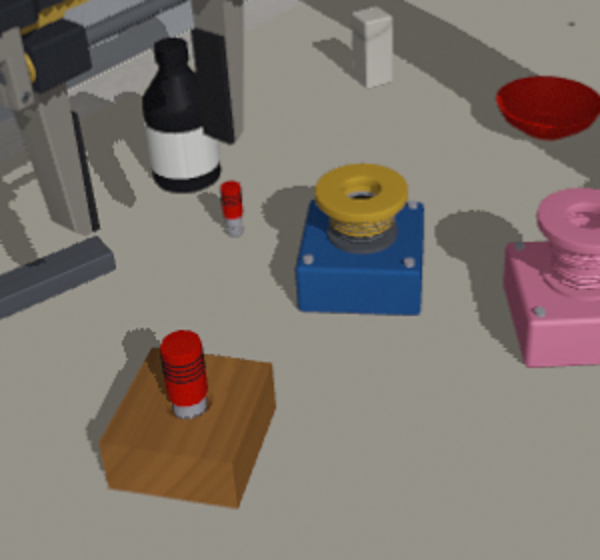

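The picture shows the plug upright in the hole (183,370). Its head top is at about 86 mm, so it is fully home. The sleeve is forward (360,190) and the hand is clear.

```bash
python3 -c "
from h import *
print(workorder.finish_job())"
```

```text
the job is handed in; nothing more can be done
None
```

The plug is out of the outlet and standing fully home in the wooden rest, with the sleeve forward and the hand clear; I handed the job in at about 31 s of the 53 s allowed, and no verdict was shown.

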